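# Release the glued screen frame from the ratchet bar clamp

### The job

The glue on the bare wooden screen frame has set, so open the bar clamp that holds it. Press the thumb release on the sliding head down with a fingertip and, keeping it down, push the head back along the bar until it is right up against the stop collar, then let go. Leave the frame lying where it is, and do not shift or lift it or anything else on the bench.

Things in the scene. Friction and masses are not known exactly. Their poses are not given: they have to be found in the camera images.
- clamp: fixed bench clamp: 18 mm plywood board (530 x 260) with a toothed steel bar (505 long, 12 wide) along its middle, tooth crests 54 mm above the bench. Origin on the bar's line at bench height, in the middle of the head's path; x runs level along the bar the way the clamp opens, z up. At the -x end a fixed tail jaw holds the frame from the other side
- head (a joint): travel of the grey sliding head along the bar, m: 0 closed on the frame (its start), growing as it goes back; it meets the stop collar at 0.085 to 0.13, wherever that is set. A ratchet with 8 mm teeth lets it close freely but go back (increase) no more than one tooth unless the release is held down; then 3 to 5 N slides it. It stays where it is left
- release (a joint): angle of the thumb release, rad: 0 up, 0.24 fully down on its hard stop. Let go, it rests at 0 to 0.13, as the pawl sits on a tooth. The pawl clears the teeth above 0.14 (0.18 is safe). It springs back when let go. At the middle of the pad about 3 N starts it and 6 N takes it fully down; right beside the hump about 9 N
- release_pad (a point): middle of the top of the release's thumb pad: dark ribbed steel plate, 36 mm along the bar by 32 wide, on the sliding head in front of its hump; about 93 mm above the bench at release 0, where it slopes 0.22 rad, rising towards the jaw (-x of the clamp). Fully down it is level, 10 mm lower and 7 mm nearer the jaw. Pressed from above; nothing stands over it
- push_face (a point): middle of the upright face of the sliding head's hump, which looks to the pad and the frame (-x); 36 mm wide, 94 to 126 mm above the bench, this point at 110. A fingertip holding the pad down can push this face towards +x (its x axis: along the bar, opening; z up). It lies 62 mm behind the jaw face and 20 mm behind the middle of the pad. The jaw plate ahead of the pad is 86 mm high
- stop_face (a point): middle of the stop collar's face that looks towards the sliding head; the collar is a dark steel block 32 mm wide, 16 thick, 81 high above the bench, screwed fast on the bar behind the head at a varying place. The head is against it when this point is 58 mm behind push_face along the bar
- frame_center (a point): centre of the loose bare wooden screen frame (no mesh), 160 mm along the bar, 220 across, 20 thick, rails 30 wide, lying on two bearers, its underside 54 mm above the bench, between the jaws; it stays there
- glue_center (a point): centre of the white glue bottle, 58 mm across and 145 tall, standing on the bench beside the board; bystander
- ink_jar_center (a point): centre of the closed ink jar, 82 mm across and 102 tall, standing on the bench beside the board; bystander
- tape_center (a point): centre of the roll of paper tape lying flat on the board beside the bar, 84 mm across and 25 tall; bystander
- squeegee_center (a point): centre of the wooden squeegee lying flat on the bench beyond the end of the bar, 200 x 122 x 24 mm; bystander

How it is judged:
On the way, in this order (a step that is already met when the one before it is completed fails the run):
1. the release is pressed down while the head is still closed (value of joint release above 0.14 rad and contact force between the fingers and anything else above 0.5 N and value of joint head below 0.02 m), for 0.1 s.
2. the head is on its way back with the release held down (value of joint head above 0.05 m and value of joint release above 0.12 rad).
3. the head is back against the stop collar (x of stop_face in the frame of push_face below 0.064 m), for 0.2 s.
At the end, for the whole second after the job is handed in: The head stands within 6 mm of the stop collar at rest, the release has sprung back up, the frame lies within 12 mm of where it was and the bystanders within 20 mm of where they were (x of stop_face in the frame of push_face below 0.064 m and value of joint release below 0.14 rad and velocity of joint head between -0.005 and 0.005 m/s and distance of frame_center from where it was at the start of the episode below 0.012 m and linear speed of frame below 0.01 m/s and distance of each of glue_center, ink_jar_center, tape_center, squeegee_center from where it was at the start of the episode below 0.02 m); the robot touches nothing.
It fails at once if the frame is shoved or lifted (centre moved more than 12 mm) (distance of frame_center from where it was at the start of the episode above 0.012 m).
It fails at once if a bystander is shoved or lifted (centre moved more than 20 mm) (distance of any of glue_center, ink_jar_center, tape_center, squeegee_center from where it was at the start of the episode above 0.02 m).
It also fails if it takes over 38 s, if anything falls off the work surface, if the arm or the gripper's body presses on something with over 40 N, if the wrist force passes 120 N, or if a joint passes its speed limit or range.

### The arm

A 7-joint arm with a two-finger parallel gripper is mounted at the origin on the work surface. World frame = base frame: x ahead of the robot, y to its left, z up, the work surface at z = 0. Lengths are in m, angles in rad, forces in N, time in s.
With the tool pointing down it reaches from about 0.4 to 0.85 m from the base axis. Payload 10.4 kg.
Tool frame: the origin (TCP) lies on the front face of the gripper's body, between the roots of the fingers; the fingertips stand 73 mm ahead of it and the grasp point (between the pads) lies 54 mm ahead of it; z points along the fingers, y is the line along which they close (so a half turn about z gives the same grasp; the last joint's range is limited). The gripper opens to 85 mm and grips with 20 to 120 N. Pads are 22 mm wide; open, the fingers measure 114 mm over their backs; the gripper's body (76 mm by 85 mm) begins 54 mm behind the grasp point. The pads swing forward as they close: fully open they stand 13 mm farther back than shut.
Start: joints at [-1.369, 0.332, -0.065, 1.46, 0.022, 1.35, -0.088], TCP at [0.139, 0.609, 0.304] pointing down, gripper open.
Joint ranges: [-2.6, 2.6], [-0.5, 2.12], [-1.47, 1.34], [0.16, 2.42], [-1.27, 4.41], [0.06, 2.06], [-2.6, 2.6]. Speed limits (rad/s): [2.22, 2.22, 2.79, 2.79, 3.14, 3.14, 3.14].

### API

Orientations are given as a unit quaternion [x, y, z, w].
In Python, from workcell import manip gives the robot as it stands.
- The arm moves only by the shell command python3 -m jog 'ROWS' [FORCE]. ROWS is JSON, a list of rows, each an object with "grip": the gripper command: -1 is fully open, 1 is shut, values between are in proportion; "slide": the shift along the tool's x, y, z in cm, a list of three; "yaw": the turn about the tool's z in rad. A call has 1 to 8 rows; each row shifts and turns the commanded pose from where the row before left it, along the tool's axes as they then stand; what a row does not reach is not made up. A row lasts 1/10 s, in which the tool goes at most 50 mm and 8.59 degrees, less where a joint would pass 70% of its speed; a pose out of reach is approached as far as the arm can. A call with a gripper value outside its range is refused whole. The fingers move at their own pace and stop on an object; FORCE is the grip in N (left out, the last holds). Time passes only in rows, so rows that do not move let the fingers close. It gives the time, the measured TCP pose, the force, the opening and the grip force at its end, in the units of the state.
- manip.get_obs(): the state, without advancing time (a new reading comes with each control period).
- manip.camera(name): name is "side" or "top" or "wrist"; returns the picture (384x512x3 uint8, blue, green, red); there is no depth.
- manip.calibration(name): a dict with "vfov" (degrees; the focal length in pixels is half the picture's height over the tangent of half this angle, whatever the lens; pixels are square), "cx", "cy" (the principal point, pixels), "camera_from_world" (4x4, takes a point from world to camera coordinates). Camera axes: x right, y down, z forward; pixel columns grow to the right and rows downward; lengths in m; the calibration is good to about 2 mm. A picture is of the moment at which its call begins: read the wrist's pose just before it. calibration takes no time and is no camera call; for the wrist camera it gives the pose at the moment of the call.
- manip.hand_in(): hands the job in; it is judged then, once.
Trained networks look in the newest picture that a camera, given by its name, has taken for a name from the list of things; names that differ only in an ending like _2 or _b are one class to them, and where a whole thing is asked for, a point or a joint stands for the part that bears it (a point fixed in the world has none). Each returns a list of dicts, best first, with "conf" (0 to 1); they miss things now and then, are a little off and sometimes report something else, mostly with a low value. They report only what shows in the picture. A call takes as long as a camera call.
- manip.masks_of(thing, camera): "region" (384x512 bool, what is visible of it) and "centre" ([column, row] in pixels, amid what is visible of it).
The state is a dict: "clock": time; "joint_pos": joint angles; "joint_velocities": joint speeds; "tau": joint torques, N m; "position": TCP position; "ee_rot": TCP orientation; "ft_force": force on the tool from outside, world axes, zero at the start; "torque": the same for the moment, N m; "grip_width": opening from 0.0 (shut) to 1.0 (fully open); "grasp_force": force on a finger pad.
Only numpy, scipy, OpenCV 4.12 (cv2) and the standard library are available. Lean on these libraries where they do the work, as an engineer would, in place of code of your own. Each camera call takes 0.05 s, during which the arm holds its last target. There are 200 camera calls.

## Working session

There is one attempt and no reset: what is moved stays moved. The work goes in short steps, Python scripts to look and compute and a shell command to move; the robot and the scene stay as the last step left them, time stands still between calls to the robot, and variables do not carry over. Pictures are saved under pics/ and viewed, at most 10 in all, crops included, and the job is handed in when it is done.

```bash
ls; mkdir -p pics; cat > h.py <<'E'
import numpy as np, cv2
from workcell import manip
from scipy.spatial.transform import Rotation as R
def ray(c,px):
    k=manip.calibration(c); f=192/np.tan(np.radians(k["vfov"])/2); T=np.array(k["camera_from_world"])
    d=np.array([(px[0]-k["cx"])/f,(px[1]-k["cy"])/f,1]); return -T[:3,:3].T@T[:3,3], T[:3,:3].T@d
def atz(c,px,z):
    o,d=ray(c,px); return o+d*(z-o[2])/d[2]
def proj(c,p):
    k=manip.calibration(c); f=192/np.tan(np.radians(k["vfov"])/2); T=np.array(k["camera_from_world"])
    q=T[:3,:3]@np.array(p)+T[:3,3]; return q[:2]/q[2]*f+[k["cx"],k["cy"]]
E
python3 - <<'E'
from h import *
ims=[]
for c in ["top","side"]:
    im=manip.camera(c); cv2.imwrite(f"pics/{c}0.png",im); print(c,manip.calibration(c))
    for t in ["release_pad","push_face","stop_face","frame_center","clamp","glue_center","ink_jar_center","tape_center","squeegee_center"]:
        r=manip.masks_of(t,c)
        print(t,[(round(x["conf"],2),np.round(x["centre"],1).tolist(),int(x["region"].sum())) for x in r[:2]])
o=manip.get_obs(); print(o)
E
```

```text
pics
top {'vfov': 46.3229111349942, 'cx': 256.62840145663125, 'cy': 185.83167626729968, 'camera_from_world': array([[ 9.61393748e-03, -9.99953759e-01,  2.30288433e-04,
         6.31433532e-02],
       [-9.93336361e-01, -9.57676578e-03, -1.14852774e-01,
         5.99815534e-01],
       [ 1.14849669e-01,  8.75433515e-04, -9.93382498e-01,
         9.54528408e-01],
       [ 0.00000000e+00,  0.00000000e+00,  0.00000000e+00,
         1.00000000e+00]])}
release_pad [(0.83, [288.6, 213.7], 251)]
push_face [(0.74, [281.6, 213.5], 1311)]
stop_face [(0.69, [191.3, 194.1], 214), (0.31, [274.3, 215.3], 22070)]
frame_center [(0.73, [364.5, 238.7], 4638)]
clamp [(0.82, [274.1, 216.7], 22299)]
glue_center []
ink_jar_center [(0.84, [241.2, 116.9], 1421), (0.47, [274.8, 217.0], 22789)]
tape_center [(0.9, [197.6, 235.8], 475)]
squeegee_center [(0.65, [137.4, 190.0], 4765)]
side {'vfov': 54.49524691380432, 'cx': 255.02276468718884, 'cy': 189.78891355697175, 'camera_from_world': array([[-0.86593242, -0.49989011, -0.01645966,  0.53029822],
       [-0.32479988,  0.58704944, -0.74153759,  0.21470872],
     
[... 569 characters left out ...]
'joint_pos': array([-1.36863097,  0.33219644, -0.06470942,  1.46008485,  0.02161951,
        1.3498898 , -0.08852912]), 'joint_velocities': array([ 0.00064125, -0.00129973, -0.00116649, -0.00081985, -0.00083218,
       -0.00378017,  0.00126427]), 'tau': array([ 1.99206379e-04, -6.25233006e+01,  4.90973296e-02, -3.91841912e+01,
        1.63714320e-02,  1.46865328e-03, -1.82596871e-07]), 'position': array([0.13928647, 0.60930557, 0.30394702]), 'ee_rot': array([1.12152730e-01, 9.93690979e-01, 5.83552058e-05, 3.75555434e-06]), 'ft_force': array([-0.02075446, -0.295727  , -1.07611409]), 'torque': array([-0.02986972,  0.00820802,  0.0230498 ]), 'grasp_force': 0.0, 'grip_width': 0.9978080668515065}
```

```bash
python3 - <<'E'
from h import *
t=cv2.imread("pics/top0.png"); s=cv2.imread("pics/side0.png")
a=cv2.resize(t[100:330,60:460],(800,460),interpolation=cv2.INTER_CUBIC); cv2.imwrite("pics/topc.png",a)
a=cv2.resize(s[110:310,140:400],(780,600),interpolation=cv2.INTER_CUBIC); cv2.imwrite("pics/sidec.png",a)
P=atz("top",[288.6,213.7],.093);S=atz("top",[191.3,194.1],.081);print(P,S,atz("top",[364.5,238.7],.074))
d=S-P;print(np.degrees(np.arctan2(d[1],d[0])),np.hypot(*d[:2]))
print(proj("side",P),proj("side",S))
E
```

```text
[0.5353249  0.00251456 0.093     ] [0.57505272 0.20556978 0.081     ] [ 0.48572186 -0.15730837  0.074     ]
78.92990187055933 0.20690511011605284
[281.16703887 178.89401958] [221.82712214 230.75334669]
```

View pics/topc.png

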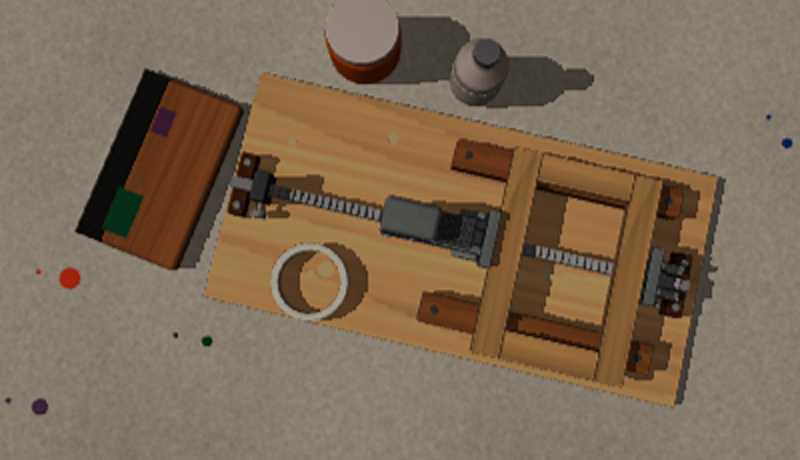

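View pics/sidec.png

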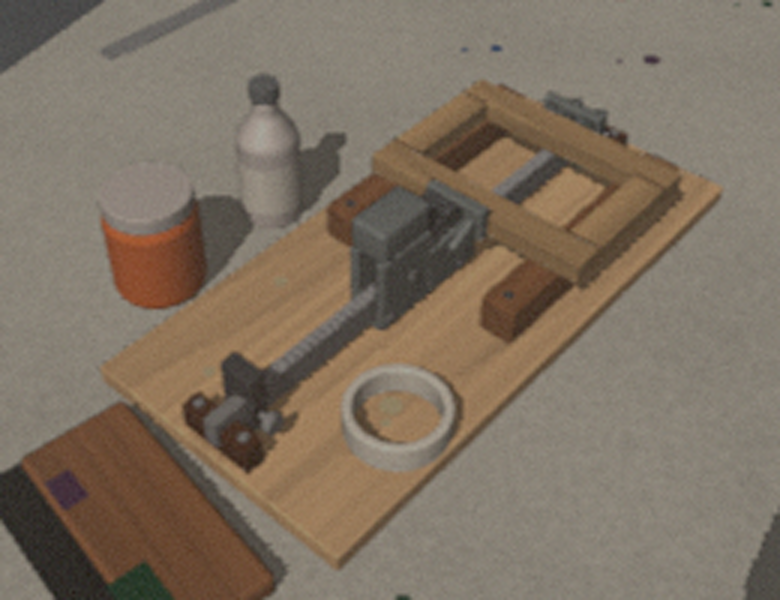

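Bar runs at about 77–79° in the world. The pad is near top-image (289,214), the collar near (191,194), and the path is clear. The tool's y axis already lies along the bar. I'll move above the pad with the fingers shut.

```bash
R='{"grip":1,"slide":[-3.2,-3.0,0],"yaw":0}'; python3 -m jog '[{"grip":1,"slide":[-3.2,-3.0,0],"yaw":0},{"grip":1,"slide":[-3.2,-3.0,0],"yaw":0},{"grip":1,"slide":[-3.2,-3.0,0],"yaw":0},{"grip":1,"slide":[-3.2,-3.0,0],"yaw":0},{"grip":1,"slide":[-3.2,-3.0,0],"yaw":0},{"grip":1,"slide":[-3.2,-3.0,0],"yaw":0},{"grip":1,"slide":[-3.2,-3.0,0],"yaw":0},{"grip":1,"slide":[-3.2,-3.0,0],"yaw":0}]' 40
python3 -m jog '[{"grip":1,"slide":[-3.2,-3.0,0],"yaw":0},{"grip":1,"slide":[-3.2,-3.0,0],"yaw":0},{"grip":1,"slide":[-3.2,-3.0,0],"yaw":0},{"grip":1,"slide":[-3.2,-3.0,0],"yaw":0},{"grip":1,"slide":[-3.2,-3.0,0],"yaw":0},{"grip":1,"slide":[-3.2,-3.0,0],"yaw":0},{"grip":1,"slide":[0,0,0],"yaw":0},{"grip":1,"slide":[0,0,0],"yaw":0}]'
```

```text
clock: 1.8
position: [0.3361, 0.3166, 0.3042]
ee_rot: [0.112, 0.994, 0.0, 0.0]
ft_force: [1.1, 0.2, 0.4]
grip_width: 0.007
grasp_force: 0.0
clock: 2.6
position: [0.4827, 0.0992, 0.3039]
ee_rot: [0.113, 0.994, 0.0, -0.0]
ft_force: [-0.3, 1.3, 0.5]
grip_width: -0.004
grasp_force: 0.0
```

```bash
cat > look.py <<'E'
from h import *
import sys
im=manip.camera("wrist"); cv2.imwrite(f"pics/{sys.argv[1]}.png",im)
for t,z in [("release_pad",.093),("push_face",.11),("stop_face",.081)]:
    for x in manip.masks_of(t,"wrist")[:2]:
        p=cv2.minAreaRect(np.argwhere(x["region"])[:,::-1].astype(np.float32))
        print(t,round(x["conf"],2),np.round(x["centre"]),x["region"].sum(),atz("wrist",x["centre"],z).round(4),[atz("wrist",q,z).round(3).tolist() for q in cv2.boxPoints(p)])
E
python3 look.py w1
```

```text
release_pad 0.88 [168. 249.] 1198 [0.5304 0.0065 0.093 ] [[0.51, -0.006, 0.093], [0.518, 0.029, 0.093], [0.551, 0.019, 0.093], [0.543, -0.017, 0.093]]
release_pad 0.32 [ 97. 222.] 14731 [ 0.4901 -0.0484  0.093 ] [[0.385, -0.093, 0.093], [0.411, 0.023, 0.093], [0.609, -0.043, 0.093], [0.577, -0.185, 0.093]]
push_face 0.8 [188. 237.] 7256 [0.5159 0.0338 0.11  ] [[0.478, -0.011, 0.11], [0.501, 0.093, 0.11], [0.572, 0.077, 0.11], [0.547, -0.035, 0.11]]
stop_face 0.74 [383. 231.] 1258 [0.5627 0.2077 0.081 ] [[0.525, 0.195, 0.081], [0.528, 0.223, 0.081], [0.592, 0.222, 0.081], [0.589, 0.192, 0.081]]
stop_face 0.36 [166. 246.] 1248 [0.5322 0.0012 0.081 ] [[0.516, -0.014, 0.081], [0.52, 0.026, 0.081], [0.555, 0.02, 0.081], [0.551, -0.021, 0.081]]
```

View pics/w1.png

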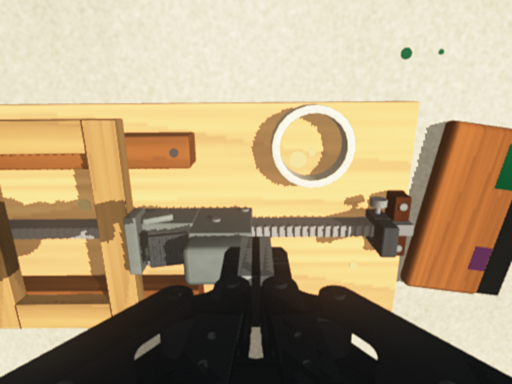

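The wrist view shows the bar horizontal in the picture (row ≈230), the pad around (168,249), the hump's front top edge at column ≈187, rows 236–282, and the collar at (383,231). So tool y is parallel to the bar.

```bash
python3 - <<'E'
from h import *
im=cv2.imread("pics/w1.png"); cv2.imwrite("pics/w1c.png",cv2.resize(im[190:300,110:270],(800,550),interpolation=cv2.INTER_CUBIC))
o=manip.get_obs(); M=R.from_quat(o["ee_rot"]); 
for n,px,z in [("bar",[280,229],.054),("bar",[350,229],.054),("barL",[50,229],.054),("hump",[187,236],.126),("hump",[187,282],.126),("pad",[168,249],.093),("jaw",[140,243],.086)]:
    p=atz("wrist",px,z); print(n,p.round(4),(M.inv().apply(p-o["position"])*1000).round(1))
p=atz("top",[288.6,213.7],.093);print((M.inv().apply(p-o["position"])*1000).round(1))
E
```

```text
bar [0.551 0.112 0.054] [-65.   25.7 249.9]
bar [0.5671 0.1831 0.054 ] [-65.   98.6 249.9]
barL [ 0.4982 -0.1214  0.054 ] [ -65.1 -213.6  249.8]
hump [0.5084 0.0384 0.126 ] [-39.8 -55.5 177.9]
hump [0.5495 0.0265 0.126 ] [-82.4 -58.  177.8]
pad [0.5305 0.0069 0.093 ] [-68.2 -81.3 210.8]
jaw [ 0.5216 -0.0199  0.086 ] [ -65.5 -109.4  217.8]
[-73.9 -84.5 210.8]
```

View pics/w1c.png

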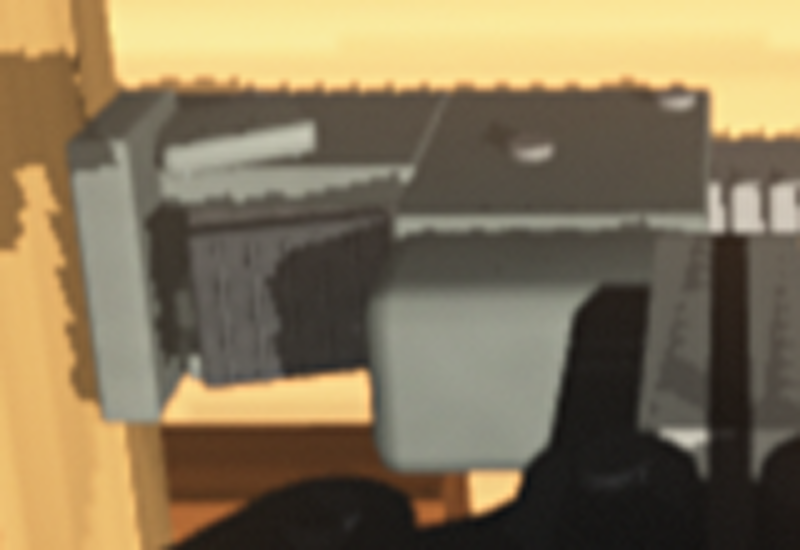

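```bash
python3 -m jog '[{"grip":1,"slide":[-3.5,-3.5,0],"yaw":0},{"grip":1,"slide":[-3.4,-4.0,0],"yaw":0},{"grip":1,"slide":[0,0,0],"yaw":0.14},{"grip":1,"slide":[0,0,0],"yaw":0.14},{"grip":1,"slide":[0,0,0],"yaw":0.14},{"grip":1,"slide":[0,0,0],"yaw":0.14},{"grip":1,"slide":[0,0,0],"yaw":0.14},{"grip":1,"slide":[0,0,0],"yaw":0.14}]'
python3 -m jog '[{"grip":1,"slide":[0,0,1],"yaw":0.14},{"grip":1,"slide":[0,0,2],"yaw":0.14},{"grip":1,"slide":[0,0,2],"yaw":0.14},{"grip":1,"slide":[0,0,2],"yaw":0.14},{"grip":1,"slide":[0,0,0.5],"yaw":0.1708},{"grip":1,"slide":[0,0,0],"yaw":0},{"grip":1,"slide":[0,0,0],"yaw":0}]'
python3 - <<'E'
from h import *
o=manip.get_obs(); M=R.from_quat(o["ee_rot"]); print(o["position"],M.as_matrix().round(3).tolist())
for px,z in [([168,249],.093)]: pass
for n,p in [("padW",[.5305,.0069,.093]),("padT",[.5353,.0025,.093]),("hump",[.529,.032,.126])]: print(n,(M.inv().apply(np.array(p)-o["position"])*1000).round(1))
im=manip.camera("side"); cv2.imwrite("pics/s2.png",cv2.resize(im[110:270,200:400],(750,600),interpolation=cv2.INTER_CUBIC))
E
```

```text
clock: 3.6
position: [0.5316, 0.0149, 0.3039]
ee_rot: [0.509, 0.861, 0.0, -0.0]
ft_force: [-1.0, 0.0, -0.1]
grip_width: 0.002
grasp_force: 0.0
clock: 4.3
position: [0.5319, 0.0144, 0.2292]
ee_rot: [0.774, 0.634, 0.0, -0.0]
ft_force: [-0.1, 0.7, 0.3]
grip_width: 0.005
grasp_force: 0.0
[0.53188297 0.01444111 0.2292176 ] [[0.197, 0.98, 0.0], [0.98, -0.197, 0.0], [0.0, 0.0, -1.0]]
padW [-7.700e+00  1.000e-01  1.362e+02]
padT [-11.1   5.7 136.2]
hump [ 16.6  -6.3 103.2]
```

View pics/s2.png

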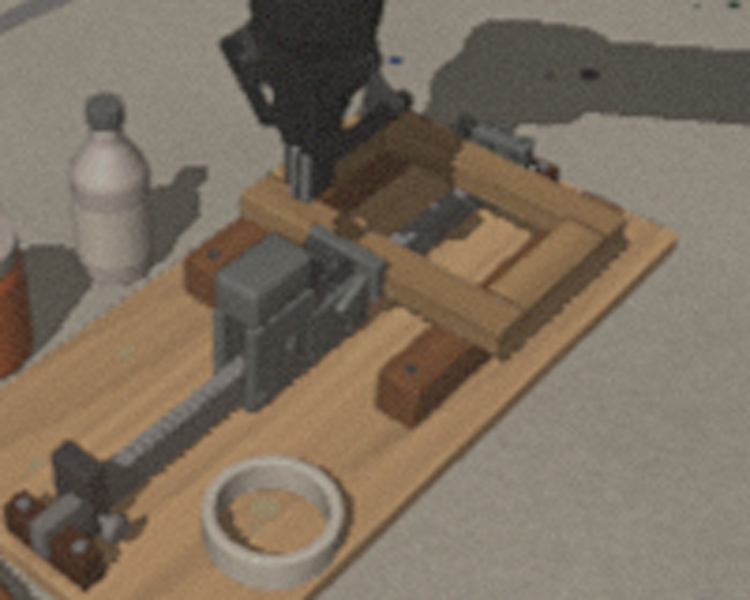

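Side view: fingertips at crop (305,190), above the head; hump top front edge about (265,237)–(310,262), nothing close to the tool. Quick cross-check of the hump edge.

```bash
python3 - <<'E'
from h import *
o=manip.get_obs(); M=R.from_quat(o["ee_rot"]); s=200/750
print(proj("side",o["position"]+[0,0,-.073])-[200,110], "expect tip crop", (proj("side",o["position"]+[0,0,-.073])-[200,110])/s)
for c in ([265,237],[310,262],[217,280],[258,308]):
    p=atz("side",np.array(c)*s+[200,110],.126); print(p.round(4),(M.inv().apply(p-o["position"])*1000).round(1))
E
python3 look.py w2
```

```text
[80.95859598 51.31920229] expect tip crop [303.59473493 192.4470086 ]
[0.5496 0.031  0.126 ] [ 19.8  13.9 103.5]
[0.514  0.0389 0.126 ] [ 20.5 -22.6 103.5]
[0.5557 0.0811 0.126 ] [ 70.1  10.  103.5]
[0.522  0.0911 0.126 ] [ 73.3 -25.  103.5]
release_pad 0.94 [259. 225.] 1402 [0.5324 0.0013 0.093 ] [[0.513, -0.01, 0.093], [0.52, 0.016, 0.093], [0.55, 0.009, 0.093], [0.545, -0.017, 0.093]]
push_face 0.72 [260. 174.] 10007 [0.54   0.0397 0.11  ] [[0.5, -0.017, 0.11], [0.526, 0.087, 0.11], [0.571, 0.077, 0.11], [0.552, -0.028, 0.11]]
push_face 0.42 [196. 274.] 9027 [ 0.4866 -0.0171  0.11  ] [[0.433, 0.011, 0.11], [0.61, -0.025, 0.11], [0.603, -0.108, 0.11], [0.406, -0.068, 0.11]]
```

View pics/w2.png

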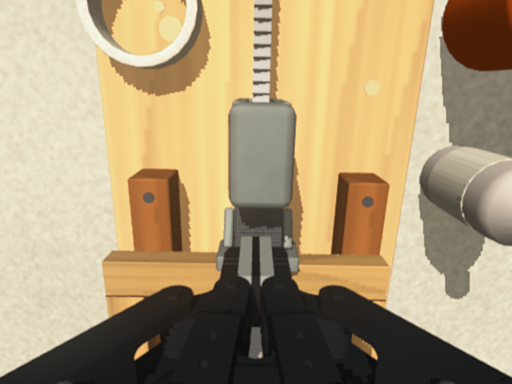

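The wrist view shows the hump top at columns 229–294, front edge row ≈205, pad just in front at (259,225).

```bash
python3 - <<'E'
from h import *
o=manip.get_obs(); M=R.from_quat(o["ee_rot"])
for n,px,z in [("humpL",[229,205],.126),("humpR",[294,205],.126),("backL",[233,101],.126),("backR",[293,101],.126),("pad",[259,225],.093),("bar",[262,30],.054),("bar",[261,95],.054)]:
    p=atz("wrist",px,z); print(n,(M.inv().apply(p-o["position"])*1000).round(1))
E
```

```text
humpL [ 13.4 -14.4 103.4]
humpR [ 13.5  21.5 103.4]
backL [ 68.9 -11.1 103.4]
backR [ 68.9  19.  103.4]
pad [-12.4   2.6 136.4]
bar [112.4   4.5 175.4]
bar [ 70.5   4.1 175.4]
```

```bash
python3 -m jog '[{"grip":1,"slide":[-0.2,0.3,1.0],"yaw":0.026},{"grip":1,"slide":[0,0,1.5],"yaw":0},{"grip":1,"slide":[0,0,1.5],"yaw":0},{"grip":1,"slide":[0,0,1.5],"yaw":0},{"grip":1,"slide":[0,0,0],"yaw":0},{"grip":1,"slide":[0,0,0],"yaw":0}]'
python3 -m jog '[{"grip":1,"slide":[0,0,0.4],"yaw":0},{"grip":1,"slide":[0,0,0.4],"yaw":0},{"grip":1,"slide":[0,0,0],"yaw":0}]'
```

```text
clock: 5.15
position: [0.5343, 0.011, 0.1736]
ee_rot: [0.784, 0.621, -0.0, -0.0]
ft_force: [0.9, 0.2, 0.3]
grip_width: 0.001
grasp_force: 0.0
clock: 5.45
position: [0.5346, 0.0112, 0.1659]
ee_rot: [0.784, 0.621, 0.0, 0.0]
ft_force: [0.8, 0.5, 2.1]
grip_width: -0.003
grasp_force: 0.8
```

```bash
python3 -m jog '[{"grip":1,"slide":[0,0,0.3],"yaw":0},{"grip":1,"slide":[0,0,0.3],"yaw":0},{"grip":1,"slide":[0,0,0],"yaw":0}]'
python3 -m jog '[{"grip":1,"slide":[0,0,0.2],"yaw":0},{"grip":1,"slide":[0,0,0.2],"yaw":0},{"grip":1,"slide":[0,0,0],"yaw":0}]'
```

```text
clock: 5.75
position: [0.5347, 0.0106, 0.16]
ee_rot: [0.784, 0.621, 0.0, 0.0]
ft_force: [-0.9, -2.4, 5.3]
grip_width: -0.004
grasp_force: 2.5
clock: 6.05
position: [0.5347, 0.0107, 0.1563]
ee_rot: [0.784, 0.621, 0.0, 0.0]
ft_force: [-0.6, -2.3, 7.9]
grip_width: 0.0
grasp_force: 3.7
```

```bash
python3 -m jog '[{"grip":1,"slide":[0,0,0.15],"yaw":0},{"grip":1,"slide":[0,0,0.1],"yaw":0},{"grip":1,"slide":[0,0,0],"yaw":0}]'
python3 - <<'E'
from h import *
im=manip.camera("side"); cv2.imwrite("pics/s3.png",cv2.resize(im[110:250,200:380],(771,600),interpolation=cv2.INTER_CUBIC))
E
```

```text
clock: 6.35
position: [0.535, 0.011, 0.1552]
ee_rot: [0.784, 0.621, 0.001, -0.0]
ft_force: [-7.3, -2.0, 22.4]
grip_width: 0.001
grasp_force: 11.4
```

View pics/s3.png

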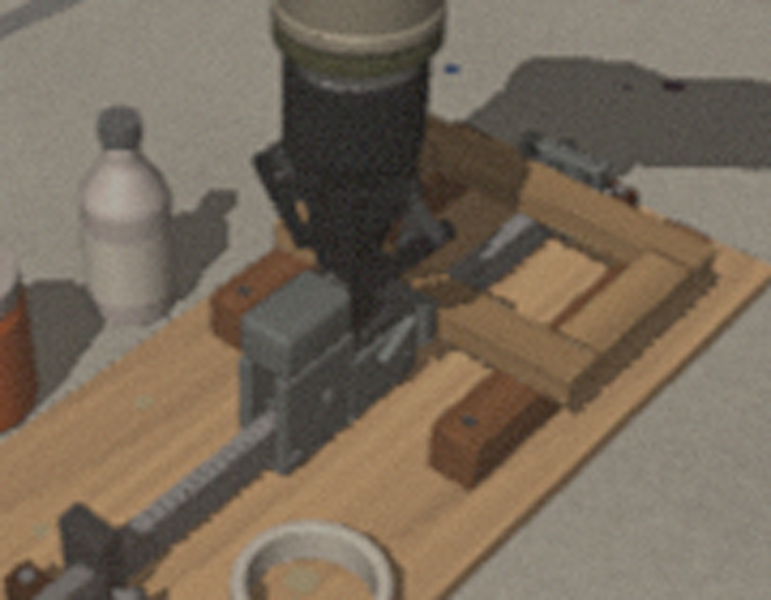

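Release is on its hard stop (force rose to 22 N), with the fingertips between jaw plate and hump. Push back along the bar.

```bash
python3 -m jog '[{"grip":1,"slide":[0.4,0,0],"yaw":0},{"grip":1,"slide":[0.4,0,0],"yaw":0},{"grip":1,"slide":[0.4,0,0],"yaw":0},{"grip":1,"slide":[0.4,0,0],"yaw":0},{"grip":1,"slide":[0,0,0],"yaw":0}]'
python3 -m jog '[{"grip":1,"slide":[0.8,0,0],"yaw":0},{"grip":1,"slide":[0.8,0,0],"yaw":0},{"grip":1,"slide":[0.8,0,0],"yaw":0},{"grip":1,"slide":[0.8,0,0],"yaw":0},{"grip":1,"slide":[0,0,0],"yaw":0}]'
```

```text
clock: 6.9
position: [0.5387, 0.0275, 0.1552]
ee_rot: [0.783, 0.622, 0.001, -0.0]
ft_force: [-5.8, 1.8, 22.6]
grip_width: 0.004
grasp_force: 11.0
clock: 7.4
position: [0.546, 0.0597, 0.1552]
ee_rot: [0.783, 0.622, 0.001, -0.001]
ft_force: [-6.5, 4.6, 20.9]
grip_width: -0.002
grasp_force: 10.7
```

```bash
python3 - <<'E'
from h import *
im=manip.camera("side"); cv2.imwrite("pics/s4.png",cv2.resize(im[110:280,180:380],(700,595),interpolation=cv2.INTER_CUBIC))
E
```

```text
(no output)
```

View pics/s4.png

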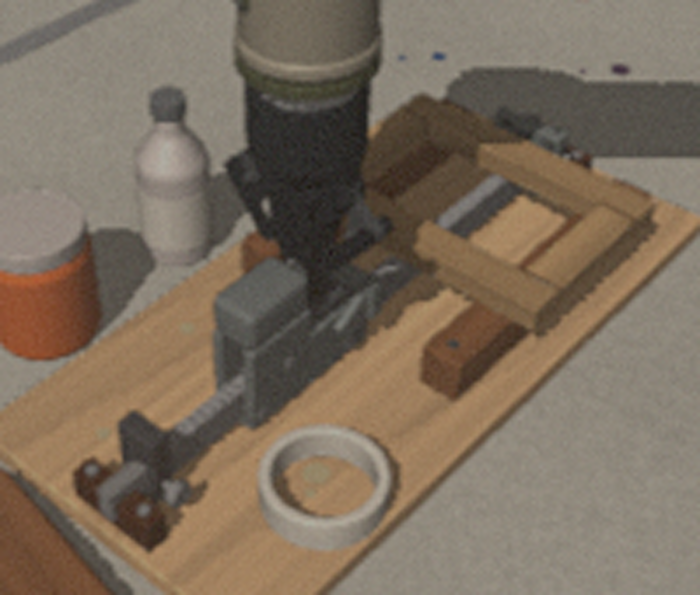

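The head has moved back with the finger, the jaw is clear of the frame, and the frame looks unmoved. Continue.

```bash
python3 -m jog '[{"grip":1,"slide":[0.8,0,0],"yaw":0},{"grip":1,"slide":[0.8,0,0],"yaw":0},{"grip":1,"slide":[0.8,0,0],"yaw":0},{"grip":1,"slide":[0.8,0,0],"yaw":0},{"grip":1,"slide":[0.8,0,0],"yaw":0},{"grip":1,"slide":[0.8,0,0],"yaw":0},{"grip":1,"slide":[0,0,0],"yaw":0}]'
python3 -m jog '[{"grip":1,"slide":[0.4,0,0],"yaw":0},{"grip":1,"slide":[0.4,0,0],"yaw":0},{"grip":1,"slide":[0.4,0,0],"yaw":0},{"grip":1,"slide":[0,0,0],"yaw":0}]'
```

```text
clock: 8.15
position: [0.5566, 0.1068, 0.1552]
ee_rot: [0.783, 0.622, 0.001, -0.001]
ft_force: [-8.5, 4.6, 22.0]
grip_width: 0.001
grasp_force: 10.7
clock: 8.55
position: [0.5591, 0.1177, 0.1552]
ee_rot: [0.783, 0.622, 0.001, -0.001]
ft_force: [-8.7, 2.0, 22.4]
grip_width: -0.001
grasp_force: 11.3
```

```bash
python3 -m jog '[{"grip":1,"slide":[0.3,0,0],"yaw":0},{"grip":1,"slide":[0.3,0,0],"yaw":0},{"grip":1,"slide":[0,0,0],"yaw":0}]'
python3 -m jog '[{"grip":1,"slide":[0.3,0,0],"yaw":0},{"grip":1,"slide":[0.3,0,0],"yaw":0},{"grip":1,"slide":[0,0,0],"yaw":0}]'
```

```text
clock: 8.85
position: [0.5603, 0.1234, 0.1552]
ee_rot: [0.783, 0.622, 0.001, -0.001]
ft_force: [-10.1, 0.8, 22.7]
grip_width: 0.004
grasp_force: 11.4
clock: 9.15
position: [0.5617, 0.1293, 0.1552]
ee_rot: [0.783, 0.622, 0.001, -0.001]
ft_force: [-10.1, 1.2, 23.0]
grip_width: -0.001
grasp_force: 11.4
```

```bash
python3 -m jog '[{"grip":1,"slide":[0.3,0,0],"yaw":0},{"grip":1,"slide":[0.3,0,0],"yaw":0},{"grip":1,"slide":[0,0,0],"yaw":0}]'
python3 - <<'E'
from h import *
im=manip.camera("side"); cv2.imwrite("pics/s5.png",cv2.resize(im[140:280,180:345],(707,600),interpolation=cv2.INTER_CUBIC))
E
```

```text
clock: 9.45
position: [0.5627, 0.1312, 0.1551]
ee_rot: [0.784, 0.62, -0.001, 0.0]
ft_force: [-13.6, -10.5, 29.0]
grip_width: 0.002
grasp_force: 14.4
```

View pics/s5.png

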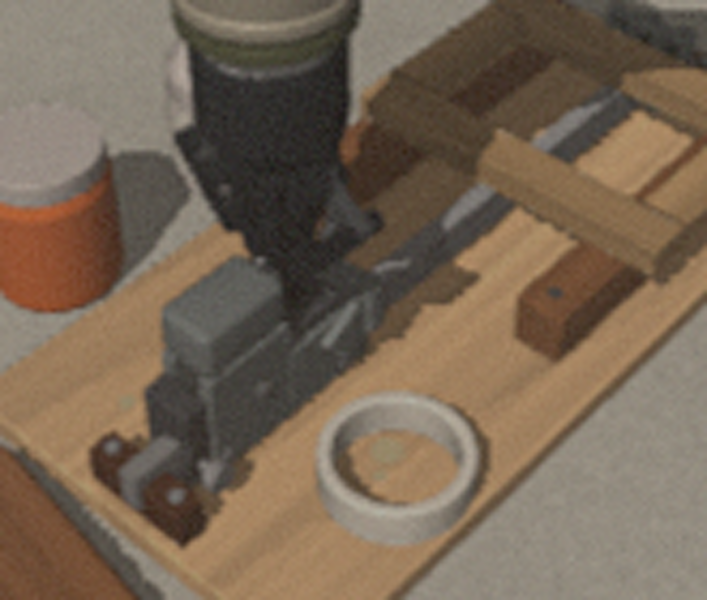

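The head now sits against the collar: motion stalled and the push force rose. Hold briefly, then lift straight up so friction doesn't drag the head forward.

```bash
python3 -m jog '[{"grip":1,"slide":[0,0,0],"yaw":0},{"grip":1,"slide":[0,0,0],"yaw":0},{"grip":1,"slide":[0,0,-0.3],"yaw":0},{"grip":1,"slide":[0,0,-0.4],"yaw":0},{"grip":1,"slide":[0,0,-0.5],"yaw":0},{"grip":1,"slide":[0,0,-0.8],"yaw":0},{"grip":1,"slide":[0,0,0],"yaw":0}]'
python3 -m jog '[{"grip":1,"slide":[-0.5,0,-2],"yaw":0},{"grip":1,"slide":[-0.5,0,-3],"yaw":0},{"grip":1,"slide":[0,0,-4],"yaw":0},{"grip":1,"slide":[0,0,-4],"yaw":0},{"grip":1,"slide":[0,0,0],"yaw":0},{"grip":1,"slide":[0,0,0],"yaw":0}]'
python3 - <<'E'
from h import *
print(manip.get_obs()["ft_force"])
im=manip.camera("side"); cv2.imwrite("pics/s6.png",cv2.resize(im[110:310,140:400],(780,600),interpolation=cv2.INTER_CUBIC))
E
```

```text
clock: 10.2
position: [0.5634, 0.134, 0.1743]
ee_rot: [0.784, 0.621, 0.001, 0.0]
ft_force: [0.5, 0.1, 0.4]
grip_width: 0.001
grasp_force: 0.0
clock: 10.8
position: [0.561, 0.1242, 0.3039]
ee_rot: [0.784, 0.621, 0.001, -0.0]
ft_force: [-0.1, 0.6, -0.5]
grip_width: -0.002
grasp_force: 0.0
[-0.05973565  0.55774483 -0.50305015]
```

View pics/s6.png

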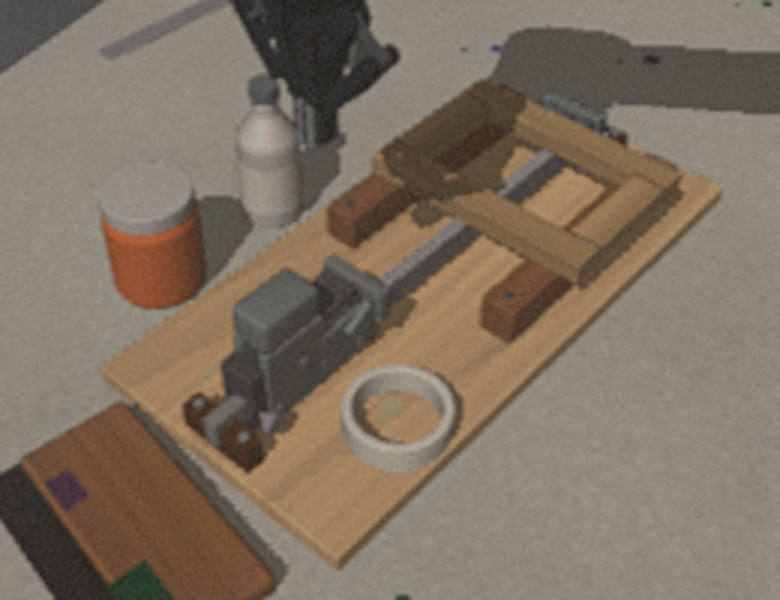

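The head rests against the collar at (245,375), the frame and bystanders are where they were, and the arm is clear. Handing in.

```bash
python3 -c "
from workcell import manip
print(manip.hand_in())"
```

```text
the job is handed in; nothing more can be done
None
```

The clamp is open: the last picture shows the head up against the stop collar, the arm clear, and the frame and bystanders where they were; I handed the job in, but no verdict came back.

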